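# Sieve the small grinding balls out and park the sieve

### The job

Take the sieve by its blue bar and, keeping it on the rails of the catch pan, shake it from side to side, pushing the left spring buffer about half-way in, then the right one, then left and right again, and going on if need be until all four small red grinding balls lie in the pan; never drive a buffer near its bottom. Then lift the sieve out level with the three large white balls still in it, set it gently and fully down inside the green holder's rim, and let go. Leave the cups, dropper bottle and beaker alone.

Things in the scene. Friction and masses are not known exactly. Their poses are not given: they have to be found in the camera images.
- sieve_grip (a point): Centre of the sieve's grip: a blue plastic bar 46 mm long (x) x 16 mm thick (y) x 26 mm tall, joined at both ends to a wire bail that spans the sieve along x; pinch the bar across its y. z is up. The sieve starts upright on the pan's rails, its axes along the station's, within 4 mm of the middle in y.
- sieve_base (a point): Centre of the underside of the steel sieve, 70 mm below the grip's centre. 100 mm wide in x over its runners, 102 mm in y over its end walls, walls 30 mm high; bottom 3 mm thick, with 16 square openings of 17 mm between round wires, two rows of four on either side of a plain strip 16 mm wide along x. About 0.3 kg (varies) plus the balls.
- station: Catch pan on a fixed base plate 128 x 270 x 5 mm; origin at the middle of the plate's underside, z up. Pan inside 82 mm (x) x 172 mm (y), floor 8 mm above the origin. A spring buffer stands at each y end, its plunger's centre 61 mm above the origin. The plungers' free faces are 56 to 74 mm from the middle in y, different each side and run, and not reported: find them by feel.
- rails (a point): Centre of the pan at the height of its rails, 48 mm above the station's origin: the tops of the pan's two long rims, along y, on which the sieve's runners slide between outer lips 105 mm apart and 7 mm high (2.5 mm play each side). Shaking is along this y. Smooth: friction coefficient about 0.2.
- buffer_left (a joint): how far the plunger of the buffer at the station's +y end (robot's left) is pushed in: 0 free, 0.016 m bottomed; spring of 800 N/m (3.2 N at 4 mm, 6.4 N at 8 mm, 9.6 N at 12 mm). 18 mm round black rubber face.
- buffer_right (a joint): the same for the buffer at the station's -y end (robot's right): 0 free, 0.016 m bottomed, 800 N/m.
- holder: Fixed green holder 122 (x) x 126 (y) x 24 mm; origin at the centre of its underside, z up. Its rim, 24 mm high, has an opening of 105 (x) x 107 mm (y), so about 2.5 mm play each side of the sieve. The sieve's x goes along the holder's x, either way round.
- rest (a joint): how far the holder's sprung rest, two dark rubber ledges inside the rim, is pushed down: 0 free, 0.004 m bottomed; 3000 N/m. Free, its top is 16 mm above the holder's origin, 8 mm below the rim's top; the sieve's weight sinks it by 1 to 2 mm (grip centre then 84 to 85 mm above the holder's origin).
- small0_center (a point): centre of a small red grinding ball, 13 mm across, 15 g; starts on the plain middle strip of the sieve; balls that stick in an opening come loose with brisker strokes
- small1_center (a point): centre of a small red grinding ball, 13 mm across, 15 g; starts on the plain middle strip of the sieve; balls that stick in an opening come loose with brisker strokes
- small2_center (a point): centre of a small red grinding ball, 13 mm across, 15 g; starts on the plain middle strip of the sieve; balls that stick in an opening come loose with brisker strokes
- small3_center (a point): centre of a small red grinding ball, 13 mm across, 15 g; starts on the plain middle strip of the sieve; balls that stick in an opening come loose with brisker strokes
- large0_center (a point): centre of a large white grinding ball, 22 mm across, 40 g; too big for the holes, in which it sits
- large1_center (a point): centre of a large white grinding ball, 22 mm across, 40 g; too big for the holes, in which it sits
- large2_center (a point): centre of a large white grinding ball, 22 mm across, 40 g; too big for the holes, in which it sits
- specimen_cup_yellow: clear specimen cup with yellow screw lid, 51 mm wide, 64 mm high; origin at the centre of its underside; a bystander to leave alone
- specimen_cup_white: specimen cup with white screw lid, 51 mm wide, 64 mm high; origin at the centre of its underside; a bystander to leave alone
- dropper: brown dropper bottle with black top, 33 mm wide, 102 mm high; origin at the centre of its underside; a bystander to leave alone
- glass_beaker: small beaker, 53 mm wide, 70 mm high; origin at the centre of its underside; a bystander to leave alone

How it is judged:
By the outcome, as a careful person would: the job done as asked, in the order asked, and still so for the second after the job is handed in, with the robot touching nothing.
It also fails if it takes over 54 s, if anything falls off the work surface, if the arm or the gripper's body presses on something with over 40 N, if the wrist force passes 120 N, or if a joint passes its speed limit or range.

### The arm

A 6-joint arm with a two-finger parallel gripper is mounted at the origin on the work surface; the furniture and walls round the work are solid. World frame = base frame: x ahead of the robot, y to its left, z up, the work surface at z = 0. Lengths are in m, angles in rad, forces in N, time in s.
With the tool pointing down it reaches from about 0.35 to 0.8 m from the base axis. Payload 7.3 kg.
Tool frame: the origin (TCP) lies at the very end of the fingers, on their centre line; the grasp point (between the pads) lies 19 mm behind it (r.hold_point_z is the distance from the TCP to the grasp point, in m); z points along the fingers, y is the line along which they close (so a half turn about z gives the same grasp; the last joint's range is limited). The gripper opens to 85 mm and grips with 20 to 120 N. Pads are 22 mm wide; open, the fingers measure 114 mm over their backs; the gripper's body (76 mm by 85 mm) begins 54 mm behind the grasp point. The pads swing forward as they close: fully open they stand 13 mm farther back than shut.
Start: joints at [-1.391, 0.342, 1.524, -0, 1.275, -0.146], TCP at [0.168, -0.497, 0.231] pointing down, gripper open.
Joint ranges: [-2.53, 2.53], [-0.77, 2.02], [0.04, 2.7], [-1, 4.14], [0.28, 2.66], [-3.11, 3.11]. Speed limits (rad/s): [2.57, 2.57, 3.14, 3.14, 3.14, 3.14].

### API

Orientations are given as a unit quaternion [x, y, z, w].
In Python, from bench import monitor, get_image, calibration, job, nets, r gives the robot as it stands.
- The arm moves only by the shell command python3 -m creep 'ROWS' [FORCE]. ROWS is text: rows parted by semicolons, each of 5 numbers parted by spaces: the shift along the world's x, y, z in mm, then the turn about the world's z in rad, then the gripper's target within -1 to 1 (fully open at 1, half-way at 0, shut at -1). In form: x y z turn gripper; .... A call has 1 to 5 rows; each row is the pose to reach, as a shift and turn from the pose commanded when the call began; what a row does not reach only later rows make up. A row lasts 1/10 s, in which the tool goes at most 50 mm and 8.59 degrees, less where a joint would pass 70% of its speed; a pose out of reach is approached as far as the arm can. A call with a gripper value outside its range is refused whole. The fingers move at their own pace and stop on an object; FORCE is the grip in N (left out, the last holds). Time passes only in rows, so rows that repeat a pose let the fingers close. It gives the time, the measured TCP pose, the force, the opening and the grip force at its end, in the units of the state.
- monitor.get_state(): the state, without advancing time (a new reading comes with each control period).
- get_image(name): name is "side" or "top"; returns the picture (400x640x3 uint8, red, green, blue); there is no depth.
- calibration(name): a dict with "vfov" (degrees; the focal length in pixels is half the picture's height over the tangent of half this angle, whatever the lens; pixels are square), "cx", "cy" (the principal point, pixels), "R" (3x3) and "t" (3): a world point X has camera coordinates R X + t. Camera axes: x right, y down, z forward; pixel columns grow to the right and rows downward; lengths in m; the calibration is good to about 2 mm. A picture is of the moment at which its call begins. calibration takes no time and is no camera call.
- job.hand_in(): hands the job in; it is judged then, once.
Trained networks look in the newest picture that a camera, given by its name, has taken for a name from the list of things; names that differ only in an ending like _2 or _b are one class to them, and where a whole thing is asked for, a point or a joint stands for the part that bears it (a point fixed in the world has none). Each returns a list of dicts, best first, with "conf" (0 to 1); they miss things now and then, are a little off and sometimes report something else, mostly with a low value. They report only what shows in the picture. A call takes as long as a camera call.
- nets.search_frame(camera, query): "at" ([column, row] as shares, 0 to 1, of the picture: columns of its width, rows of its height, amid what is visible of it).
- nets.trace(camera, query): "mask" (400x640 bool, what is visible of it) and "at" ([column, row] as shares, 0 to 1, of the picture: columns of its width, rows of its height, amid what is visible of it).
The state is a dict: "t": time; "joints": joint angles; "joint_vel": joint speeds; "tau": joint torques, N m; "eef_pos": TCP position; "tool_rot": TCP orientation; "wrist_force": force on the tool from outside, world axes, zero at the start; "moment": the same for the moment, N m; "grip_width": finger opening in m; "grip_force": force on a finger pad.
Only numpy, scipy, OpenCV 4.12 (cv2) and the standard library are available. Lean on these libraries where they do the work, as an engineer would, in place of code of your own. Each camera call takes 0.05 s, during which the arm holds its last target. There are 200 camera calls.

## Working session

There is one attempt and no reset: what is moved stays moved. The work goes in short steps, Python scripts to look and compute and a shell command to move; the robot and the scene stay as the last step left them, time stands still between calls to the robot, and variables do not carry over. Pictures are saved under pics/ and viewed, at most 10 in all, crops included, and the job is handed in when it is done.

```bash
mkdir -p pics; cat > h.py <<'E'
import numpy as np, cv2
from bench import monitor, get_image, calibration, job, nets, r
def snap(c,f=None):
    im=get_image(c)
    if f: cv2.imwrite('pics/'+f,im[:,:,::-1])
    return im
def ray(c,at):
    k=calibration(c); f=200/np.tan(np.radians(k['vfov'])/2)
    R=np.array(k['R']);t=np.array(k['t'])
    d=R.T@np.array([(at[0]*640-k['cx'])/f,(at[1]*400-k['cy'])/f,1.]); return -R.T@t,d
def onz(c,at,z):
    o,d=ray(c,at); return o+d*(z-o[2])/d[2]
def px(c,X):
    k=calibration(c); f=200/np.tan(np.radians(k['vfov'])/2)
    p=np.array(k['R'])@np.array(X)+np.array(k['t']); return [f*p[0]/p[2]+k['cx'],f*p[1]/p[2]+k['cy']]
def tri(a,b):
    (o1,d1),(o2,d2)=a,b
    s=np.linalg.lstsq(np.c_[d1,-d2],o2-o1,rcond=None)[0]
    p,q=o1+d1*s[0],o2+d2*s[1]; return (p+q)/2,np.linalg.norm(p-q)
E
python3 - <<'E'
from h import *
np.set_printoptions(precision=4,suppress=True)
a=snap('side','s0.png');b=snap('top','t0.png')
cv2.imwrite('pics/both0.png',cv2.resize(np.vstack([a,b])[:,:,::-1],None,fx=.75,fy=.75))
for q in ['sieve_grip','station','holder','small0_center','large0_center']:
    R={}
    for c in ['side','top']:
        L=nets.search_frame(c,q); R[c]=L
        print(q,c,[(np.round(d['at'],4).tolist(),round(d['conf'],2)) for d in L[:5]])
    if R['side'] and R['top']: print(tri(ray('side',R['side'][0]['at']),ray('top',R['top'][0]['at'])))
print({c:(-np.array(calibration(c)['R']).T@calibration(c)['t']) for c in ['side','top']}, r.hold_point_z)
print(monitor.get_state())
E
```

```text
sieve_grip side [([0.5781, 0.674], 0.81), ([0.6066, 0.7025], 0.69)]
sieve_grip top [([0.6147, 0.5373], 0.84)]
(array([ 0.5015, -0.1469,  0.0663]), np.float64(0.004642690257023431))
station side [([0.5856, 0.7153], 0.92), ([0.5691, 0.6252], 0.55), ([0.5441, 0.3977], 0.37)]
station top [([0.6008, 0.546], 0.81), ([0.548, 0.544], 0.21)]
(array([ 0.5058, -0.15  , -0.0237]), np.float64(0.02143793630296276))
holder side [([0.4086, 0.5115], 0.56)]
holder top [([0.4059, 0.539], 0.65)]
(array([ 0.5041,  0.1358, -0.0226]), np.float64(0.01495439814024907))
small0_center side []
small0_center top []
large0_center side [([0.5397, 0.6843], 0.45)]
large0_center top [([0.5869, 0.5777], 0.66)]
(array([ 0.4696, -0.1141,  0.0568]), np.float64(0.001040844839224401))
{'side': array([ 0.1957, -0.267 ,  0.8607]), 'top': array([ 0.4583, -0.0238,  0.9574])} 0.0187
{'t': 0.6, 'joints': array([-1.391 ,  0.342 ,  1.5241, -0.    ,  1.2754, -0.146 ]), 'joint_vel': array([ 0.0021,  0.0003, -0.    , -0.0015, -0.0005,  0.0001]), 'tau': array([ -0.0017, -43.3359, -24.6186,  -0.0001,   0.0004,  -0.    ]), 'eef_pos': array([ 0.1681, -0.4974,  0.2313]), 'tool_rot': array([ 0.9868,  0.1622, -0.    ,  0.0001]), 'wrist_force': array([-0.4888,  1.2144, -0.3718]), 'moment': array([-0.0528, -0.0636,  0.0303]), 'grip_force': 0.0, 'grip_width': 0.08558619511213299}
```

View pics/both0.png

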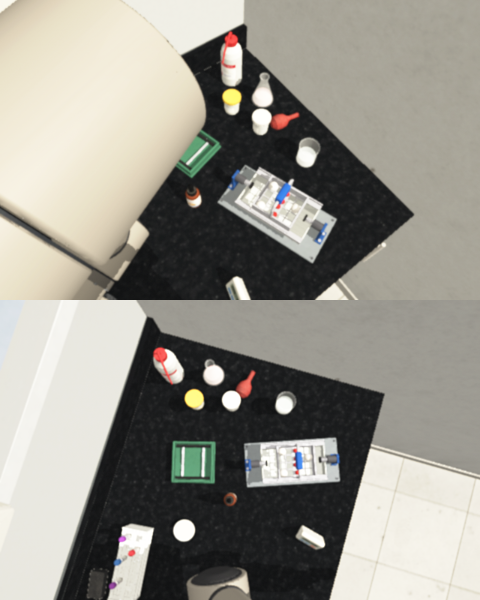

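The side view (upper) shows the green holder at about (265,205), the station at (375,285) and the grip at (370,270) in full-size pixels. The top view (lower) shows the holder at (258,215), the station at (390,217), the grip at (393,215), and the dropper between them at (307,265). Next I refine with masks and zoomed crops.

```bash
cat > m.py <<'E'
from h import *
np.set_printoptions(precision=4,suppress=True)
b=snap('top');a=snap('side')
def rect(c,q,z):
    L=nets.trace(c,q)
    if not L: print(q,'none');return
    m=L[0]['mask'].astype(np.uint8)
    n,lab,st,_=cv2.connectedComponentsWithStats(m); k=1+np.argmax(st[1:,4]); m=(lab==k)
    v,u=np.nonzero(m)
    P=np.array([onz(c,((x+.5)/640,(y+.5)/400),z)[:2] for x,y in zip(u,v)],np.float32)
    rc=cv2.minAreaRect(P*1000); print(c,q,z,round(L[0]['conf'],2),len(u),'rect',rc,'at',onz(c,L[0]['at'],z))
rect('top','station',.005);rect('top','holder',.024);rect('top','sieve_grip',.131);rect('top','sieve_base',.078);
rect('top','dropper',.1);rect('top','small0_center',.06);
c=b[170:265,200:470]; A=cv2.resize(c,(800,281),interpolation=cv2.INTER_CUBIC)
c=a[190:360,240:460]; B=cv2.resize(c,(400,309),interpolation=cv2.INTER_CUBIC)
B=np.hstack([B,np.zeros((309,400,3),np.uint8)]); cv2.imwrite('pics/z1.png',np.vstack([A,B])[:,:,::-1])
E
python3 m.py
```

```text
top station 0.005 0.74 61 rect ((512.6842041015625, -238.7584228515625), (12.897600173950195, 23.911670684814453), 10.789661407470703) at [ 0.5159 -0.2392  0.005 ]Traceback (most recent call last):
  File "m.py", line 12, in <module>
    rect('top','station',.005);rect('top','holder',.024);rect('top','sieve_grip',.131);rect('top','sieve_base',.078);
                               ~~~~^^^^^^^^^^^^^^^^^^^^^
  File "m.py", line 10, in rect
    P=np.array([onz(c,((x+.5)/640,(y+.5)/400),z)[:2] for x,y in zip(u,v)],np.float32)
                ~~~^^^^^^^^^^^^^^^^^^^^^^^^^^^^^
  File "h.py", line 12, in onz
    o,d=ray(c,at); return o+d*(z-o[2])/d[2]
        ~~~^^^^^^
  File "h.py", line 8, in ray
    k=calibration(c); f=200/np.tan(np.radians(k['vfov'])/2)
ValueError: time passes only in moves, steps and waits
```

```bash
sed -i 's/^def snap/import functools\ncalibration=functools.lru_cache(None)(calibration)\ndef snap/' h.py
sed -i "s/k=1+np.argmax(st\[1:,4\]); m=(lab==k)/m=m>0; print(n-1,st[1:,4])/" m.py
sed -i "s/^c=b\[170/hs=cv2.cvtColor(b,cv2.COLOR_RGB2HSV); g=cv2.inRange(hs,(60,90,30),(90,255,255)); v,u=np.nonzero(g); P=np.array([onz('top',((x+.5)\/640,(y+.5)\/400),.024)[:2] for x,y in zip(u,v)],np.float32)*1000; print('green',len(u),cv2.minAreaRect(P),P.min(0),P.max(0))\n&/" m.py
python3 m.py
```

```text
4 [4012   80  360  164]
top station 0.005 0.57 4616 rect ((502.6307067871094, -147.27825927734375), (127.68540954589844, 268.8320617675781), 4.998602390289307) at [ 0.5009 -0.1266  0.005 ]
1 [3129]
top holder 0.024 0.87 3129 rect ((496.475830078125, 137.46951293945312), (119.34156036376953, 124.14318084716797), 0.280128538608551) at [0.4952 0.1331 0.024 ]
2 [1550   12]
top sieve_grip 0.131 0.87 1562 rect ((498.6789245605469, -142.60244750976562), (91.40958404541016, 98.19322204589844), 5.044311046600342) at [ 0.4967 -0.1494  0.131 ]
4 [1231    4    6    7]
top sieve_base 0.078 0.8 1248 rect ((501.2425231933594, -150.1733856201172), (96.79192352294922, 103.92243194580078), 4.977210998535156) at [ 0.5042 -0.1578  0.078 ]
1 [193]
top dropper 0.1 0.64 193 rect ((398.0546875, 24.070459365844727), (27.283252716064453, 29.54947853088379), 1.543952226638794) at [0.3985 0.0289 0.1   ]
small0_center none
green 2412 ((496.0343017578125, 137.68283081054688), (121.90626525878906, 127.3966064453125), 0.15686720609664917) [435.1261  73.8383] [557.1053 201.4687]
```

View pics/z1.png

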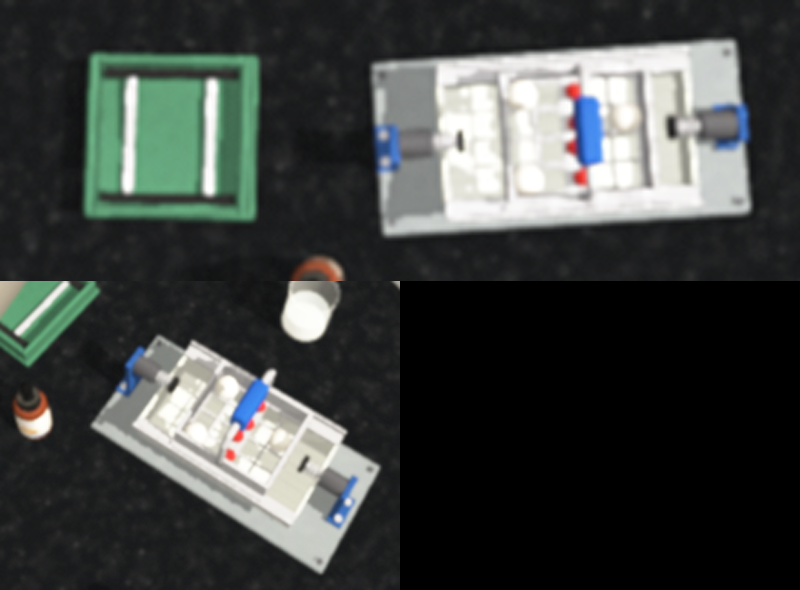

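The crops show the station turned about +5° (left end nearer the robot), the blue bar at top pixel (399,214), four red balls along the strip, and plunger faces at crop (461,141) and (671,126). I'll compute the grip and the plunger faces from these.

```bash
python3 - <<'E'
from h import *
np.set_printoptions(precision=4,suppress=True)
R={}
for c,box in [('top',(170,265,375,412)),('side',(235,300,350,400))]:
    b=snap(c);hs=cv2.cvtColor(b,cv2.COLOR_RGB2HSV); g=cv2.inRange(hs,(100,120,40),(125,255,255))
    m=np.zeros_like(g);r0,r1,c0,c1=box;m[r0:r1,c0:c1]=g[r0:r1,c0:c1]
    n,l,s,ce=cv2.connectedComponentsWithStats(m);k=1+np.argmax(s[1:,4]);print(c,s[k],ce[k])
    R[c]=ray(c,((ce[k][0]+.5)/640,(ce[k][1]+.5)/400)); 
    v,u=np.nonzero(l==k);P=np.array([onz(c,((x+.5)/640,(y+.5)/400),.131)[:2] for x,y in zip(u,v)],np.float32)*1000
    if c=='top': print(cv2.minAreaRect(P))
print('grip',tri(R['side'],R['top']))
S=np.array([.5026,-.1473]);w=np.radians(5);M=np.array([[np.cos(w),np.sin(w)],[-np.sin(w),np.cos(w)]])
for x,y in [(461,141),(671,126)]:
    p=onz('top',((200+x/2.963)/640,(170+y/2.963)/400),.061)[:2];print('face',p,M@(p-S))
print('grip in station',M@(tri(R['side'],R['top'])[0][:2]-S), monitor.get_state()['t'])
E
```

```text
top [394 203   9  23 175] [398.1886 213.7086]
((500.85931396484375, -149.1897430419922), (41.89962387084961, 15.123329162597656), 0.5476446151733398)
side [368 243  19  29 249] [377.2731 256.5582]
grip (array([ 0.5022, -0.1509,  0.1262]), np.float64(0.0016985273323717957))
face [ 0.496  -0.0717] [0.0001 0.0759]
face [ 0.5098 -0.217 ] [ 0.0011 -0.07  ]
grip in station [-0.0007 -0.0036] 1.3
```

```bash
python3 -m creep '35 35 0 -.05 1;70 70 0 -.1 1;105 105 0 -.15 1;140 140 0 -.2 1;175 175 0 -.238 1'
```

```text
t: 1.8
eef_pos: [0.3441, -0.3209, 0.2316]
tool_rot: [0.999, 0.043, 0.0, 0.0]
wrist_force: [1.1, -0.8, 0.2]
grip_width: 0.0854
grip_force: 0.0
```

```bash
python3 -m creep '32 35 0 0 1;64 70 0 0 1;96 105 0 0 1;127 140 -10 0 1;158 170 -45 0 1' && python3 -m creep '0 0 -40 0 1;0 0 -75 0 1;0 0 -87 0 1;0 0 -87 0 1' && python3 - <<'E'
from h import *
a=snap('side');b=snap('top')
A=cv2.resize(b[160:270,330:480],(600,440),interpolation=3)
cv2.imwrite('pics/g1.png',A[:,:,::-1])
E
```

```text
t: 2.3
eef_pos: [0.501, -0.154, 0.1922]
tool_rot: [0.999, 0.044, 0.003, 0.002]
wrist_force: [0.4, -1.0, -1.4]
grip_width: 0.0852
grip_force: 0.0
t: 2.7
eef_pos: [0.4972, -0.1551, 0.1016]
tool_rot: [0.999, 0.044, -0.001, -0.001]
wrist_force: [-0.2, -1.7, 0.4]
grip_width: 0.0854
grip_force: 0.0
```

View pics/g1.png

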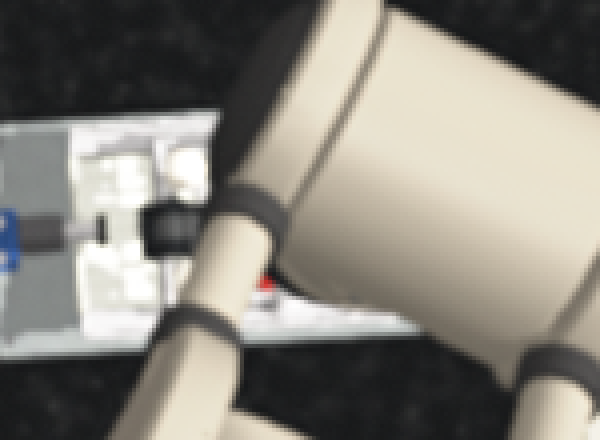

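The arm now hides the sieve from the top camera, with only the left plunger face still visible at crop (100,230). I'll trim the position by a few mm and close.

```bash
python3 -m creep '4 4 -3 0 1;4 4 -3 0 1' && python3 -m creep '0 0 0 0 -0.3;0 0 0 0 -0.6;0 0 0 0 -1;0 0 0 0 -1;0 0 0 0 -1' 60; python3 - <<'E'
from h import *
snap('side','s2.png'); s=monitor.get_state(); print(s['eef_pos'],s['tool_rot'],s['wrist_force'],s['moment'],s['grip_width'])
E
```

```text
t: 3.0
eef_pos: [0.503, -0.1515, 0.101]
tool_rot: [0.999, 0.044, 0.001, 0.001]
wrist_force: [0.6, 0.3, 0.1]
grip_width: 0.0854
grip_force: 0.0
t: 3.5
eef_pos: [0.502, -0.1515, 0.0999]
tool_rot: [0.999, 0.044, 0.0, 0.0]
wrist_force: [0.3, -1.3, -3.6]
grip_width: 0.0147
grip_force: 58.5
[ 0.50200351 -0.15149576  0.09990715] [9.99038841e-01 4.38334949e-02 6.91918264e-05 1.19664162e-04] [ 0.00163259 -1.0687948   0.71948429] [-0.02468488  0.02972117  0.00099963] 0.015220763320057985
```

```bash
python3 -m creep '-0.5 6 0 0 -1;-1 12 0 0 -1;-1.4 16 0 0 -1;-1.4 16 0 0 -1' && python3 -m creep '-0.3 3 0 0 -1;-0.3 3 0 0 -1' && python3 -m creep '-0.3 3 0 0 -1;-0.3 3 0 0 -1'
```

```text
t: 3.95
eef_pos: [0.5005, -0.1344, 0.0999]
tool_rot: [0.999, 0.044, 0.0, -0.0]
wrist_force: [-0.2, 0.3, 1.9]
grip_width: 0.015
grip_force: 59.3
t: 4.15
eef_pos: [0.5003, -0.132, 0.0999]
tool_rot: [0.999, 0.044, 0.0, -0.0]
wrist_force: [0.3, 1.2, 2.8]
grip_width: 0.0152
grip_force: 59.4
t: 4.35
eef_pos: [0.5, -0.1291, 0.0999]
tool_rot: [0.999, 0.044, 0.0, -0.0]
wrist_force: [0.6, 0.3, 2.3]
grip_width: 0.015
grip_force: 59.4
```

```bash
python3 -m creep '-0.3 3 0 0 -1;-0.3 3 0 0 -1' && python3 -m creep '-0.3 3 0 0 -1;-0.3 3 0 0 -1'
```

```text
t: 4.55
eef_pos: [0.4997, -0.1261, 0.0999]
tool_rot: [0.999, 0.044, 0.0, -0.0]
wrist_force: [0.9, 1.3, 3.9]
grip_width: 0.0153
grip_force: 59.5
t: 4.75
eef_pos: [0.4994, -0.1232, 0.0999]
tool_rot: [0.999, 0.044, 0.0, 0.0]
wrist_force: [-0.5, 1.0, 3.0]
grip_width: 0.0151
grip_force: 59.5
```

```bash
python3 -m creep '-0.2 2 0 0 -1;-0.2 2 0 0 -1'; python3 - <<'E'
from h import *
a=snap('side');b=snap('top')
A=cv2.resize(b[165:265,330:480],(600,400),interpolation=3)
B=cv2.resize(a[220:370,300:450],(400,400),interpolation=3)
cv2.imwrite('pics/g2.png',np.hstack([A[:,:400],B])[:,:,::-1])
E
```

```text
t: 4.95
eef_pos: [0.4993, -0.1215, 0.0999]
tool_rot: [0.999, 0.044, 0.0, 0.0]
wrist_force: [-0.2, -2.1, 2.3]
grip_width: 0.0151
grip_force: 59.5
```

View pics/g2.png

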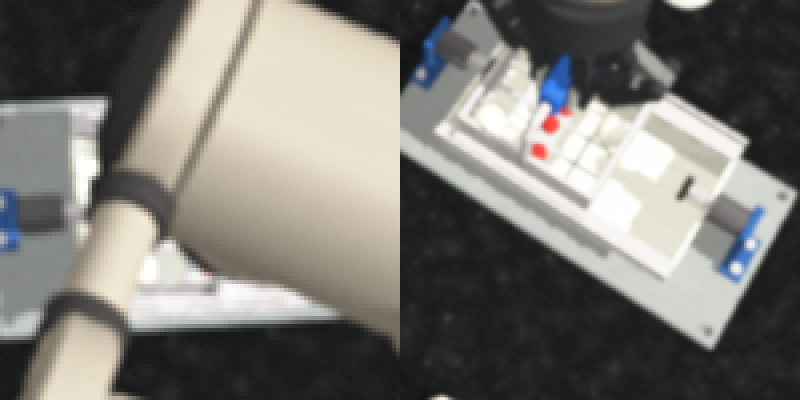

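The side view shows the sieve up against the left plunger, with red balls still on the strip. Contact has just begun at TCP y ≈ -0.122, so I'll press on to half-way.

```bash
python3 -m creep '-0.3 3 0 0 -1;-0.3 3 0 0 -1' && python3 -m creep '-0.3 3 0 0 -1;-0.3 3 0 0 -1'
```

```text
t: 5.25
eef_pos: [0.499, -0.1186, 0.0999]
tool_rot: [0.999, 0.044, 0.0, 0.0]
wrist_force: [1.3, -3.9, 2.8]
grip_width: 0.0156
grip_force: 59.5
t: 5.45
eef_pos: [0.4988, -0.1159, 0.1]
tool_rot: [0.999, 0.044, 0.0, 0.001]
wrist_force: [1.1, -5.7, 2.9]
grip_width: 0.0152
grip_force: 59.5
```

Left is about 7.5–8 mm in. Now the right side, slowing down before the expected contact near y ≈ -0.168.

```bash
python3 -m creep '1.0 -12 0 0 -1;2.1 -24 0 0 -1;3.2 -36 0 0 -1;3.7 -42 0 0 -1;3.7 -42 0 0 -1' && python3 -m creep '0.3 -3 0 0 -1;0.3 -3 0 0 -1' && python3 -m creep '0.3 -3 0 0 -1;0.3 -3 0 0 -1'
```

```text
t: 5.95
eef_pos: [0.5024, -0.1589, 0.0999]
tool_rot: [0.999, 0.043, 0.0, 0.0]
wrist_force: [-0.5, -1.2, 5.7]
grip_width: 0.0153
grip_force: 59.8
t: 6.15
eef_pos: [0.5025, -0.1612, 0.0999]
tool_rot: [0.999, 0.044, -0.0, -0.0]
wrist_force: [-0.4, -0.8, 4.3]
grip_width: 0.0149
grip_force: 59.9
t: 6.35
eef_pos: [0.5028, -0.164, 0.0999]
tool_rot: [0.999, 0.044, -0.0, -0.0]
wrist_force: [-1.0, -1.1, 5.8]
grip_width: 0.0154
grip_force: 59.9
```

```bash
python3 -m creep '0.2 -2 0.2 0 -1;0.2 -2 0.2 0 -1' && python3 -m creep '0.2 -2 0 0 -1;0.2 -2 0 0 -1' && python3 -m creep '0.2 -2 0 0 -1;0.2 -2 0 0 -1'
```

```text
t: 6.55
eef_pos: [0.5029, -0.1656, 0.0999]
tool_rot: [0.999, 0.044, -0.0, -0.0]
wrist_force: [-0.5, 1.3, 5.0]
grip_width: 0.0153
grip_force: 59.8
t: 6.75
eef_pos: [0.503, -0.1672, 0.0999]
tool_rot: [0.999, 0.044, -0.0, -0.0]
wrist_force: [0.6, 3.1, 4.8]
grip_width: 0.0154
grip_force: 59.8
t: 6.95
eef_pos: [0.5031, -0.1689, 0.0999]
tool_rot: [0.999, 0.044, -0.0, -0.001]
wrist_force: [-1.4, 4.4, 5.4]
grip_width: 0.0149
grip_force: 59.9
```

```bash
python3 -m creep '0.2 -2 0 0 -1;0.2 -2 0 0 -1' && python3 - <<'E'
from h import *
a=snap('side');b=snap('top')
for c in ['side','top']:
  for q in ['small0_center','large0_center']:
    print(c,q,[(np.round(np.array(d['at'])*[640,400]).tolist(),round(d['conf'],2)) for d in nets.search_frame(c,q)])
A=cv2.resize(b[165:265,380:480],(400,400),interpolation=3)
B=cv2.resize(a[220:370,300:450],(400,400),interpolation=3)
cv2.imwrite('pics/g3.png',np.hstack([A,B])[:,:,::-1])
E
```

```text
t: 7.15
eef_pos: [0.5033, -0.1705, 0.0999]
tool_rot: [0.999, 0.044, -0.0, -0.001]
wrist_force: [-0.8, 6.0, 6.1]
grip_width: 0.0151
grip_force: 60.0
side small0_center []
side large0_center [([355.0, 282.0], 0.58)]
top small0_center []
top large0_center []
```

View pics/g3.png

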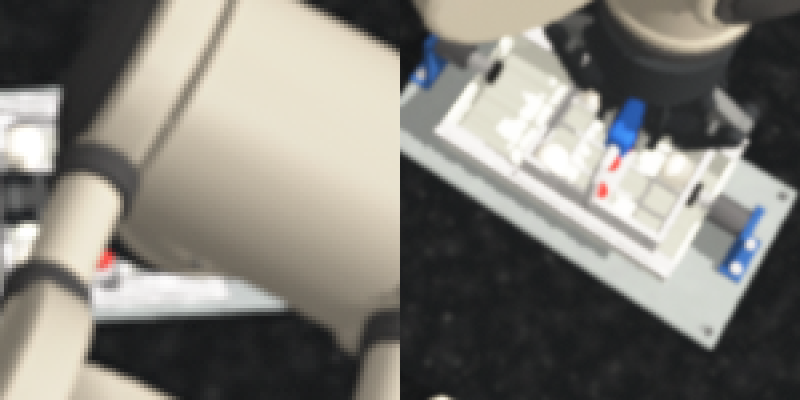

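Right plunger is pushed in ~8 mm (visible in the side view), and two red balls are still visible on the strip at crop (613,165) and (602,190). Now brisk strokes between these known half-way points.

```bash
python3 -m creep '-1.6 18 0 0 -1;-3.7 42 0 0 -1;-4.6 55 0 0 -1;-4.6 55 0 0 -1' && python3 -m creep '1.6 -18 0 0 -1;3.7 -42 0 0 -1;4.6 -55 0 0 -1;4.6 -55 0 0 -1' && python3 - <<'E'
from h import *
a=snap('side')
B=cv2.resize(a[220:370,300:450],(500,500),interpolation=3)
cv2.imwrite('pics/g4.png',B[:,:,::-1])
hs=cv2.cvtColor(a,cv2.COLOR_RGB2HSV);g=cv2.inRange(hs,(0,130,90),(8,255,255))|cv2.inRange(hs,(172,130,90),(180,255,255));g[:220]=0;g[:,:300]=0;g[:,450:]=0
n,l,s,c=cv2.connectedComponentsWithStats(g);print(s[1:,4],c[1:].round(1).tolist())
E
```

```text
t: 7.85
eef_pos: [0.4988, -0.1156, 0.1]
tool_rot: [0.999, 0.045, -0.0, 0.001]
wrist_force: [-2.2, -7.1, 0.5]
grip_width: 0.0152
grip_force: 59.4
t: 8.25
eef_pos: [0.5039, -0.1719, 0.0999]
tool_rot: [0.999, 0.043, 0.0, -0.001]
wrist_force: [1.5, 4.7, 6.1]
grip_width: 0.0149
grip_force: 60.1
[17] [[372.7, 276.7]]
```

View pics/g4.png

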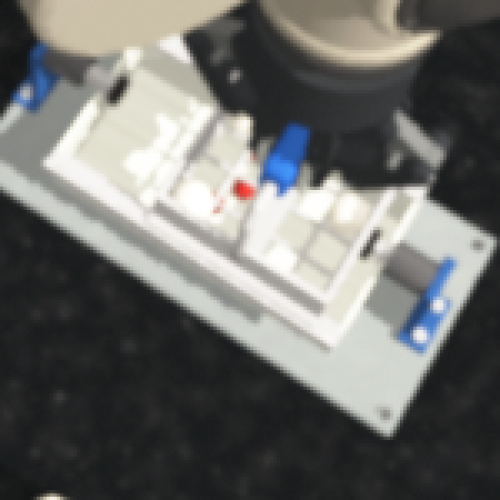

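Balls are moving: one at crop (243,188) sits at an opening's edge and a bit of red shows below at (217,205). I'll continue more briskly.

```bash
python3 -m creep '-2.1 25 0 0 -1;-4 47 0 0 -1;-4.6 55 0 0 -1;-4.6 55 0 0 -1' && python3 -m creep '2.1 -25 0 0 -1;4 -47 0 0 -1;4.6 -54 0 0 -1;4.6 -54 0 0 -1' && cat > red.py <<'E'
from h import *
import sys
a=snap('side')
B=cv2.resize(a[220:370,300:450],(500,500),interpolation=3)
cv2.imwrite('pics/'+sys.argv[1],B[:,:,::-1])
hs=cv2.cvtColor(a,cv2.COLOR_RGB2HSV);g=cv2.inRange(hs,(0,110,70),(10,255,255))|cv2.inRange(hs,(170,110,70),(180,255,255));g[:220]=0;g[:,:300]=0;g[:,450:]=0
n,l,s,c=cv2.connectedComponentsWithStats(g);print(s[1:,4],c[1:].round(1).tolist())
E
python3 red.py g5.png; python3 -m creep '-2.1 25 0 0 -1;-4 47 0 0 -1;-4.6 54 0 0 -1;-4.6 54 0 0 -1'; python3 red.py g6.png
```

```text
t: 8.7
eef_pos: [0.4989, -0.1163, 0.1]
tool_rot: [0.999, 0.045, -0.0, 0.001]
wrist_force: [-0.3, -6.1, 1.7]
grip_width: 0.0153
grip_force: 59.6
t: 9.1
eef_pos: [0.5037, -0.1705, 0.0999]
tool_rot: [0.999, 0.043, 0.0, -0.001]
wrist_force: [0.5, 4.1, 4.0]
grip_width: 0.0151
grip_force: 60.3
[23] [[372.4, 276.8]]
t: 9.55
eef_pos: [0.499, -0.1165, 0.1]
tool_rot: [0.999, 0.045, -0.0, 0.001]
wrist_force: [-1.0, -5.6, 0.9]
grip_width: 0.0149
grip_force: 59.7
[27  1  6] [[372.5, 276.4], [365.0, 279.0], [363.8, 282.2]]
```

View pics/g6.png

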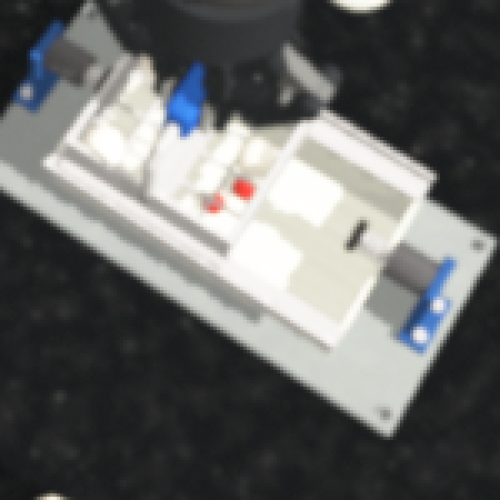

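The red at (372,276) stayed fixed while the sieve moved 54 mm, so it lies in the pan, as does the one at (364,282). The other two are hidden, so I'll do two more brisk cycles, then release and back off for a clear look.

```bash
python3 -m creep '2.1 -27 0 0 -1;4.2 -49 0 0 -1;4.6 -54 0 0 -1;4.6 -54 0 0 -1' && python3 -m creep '-2.1 27 0 0 -1;-4.2 49 0 0 -1;-4.6 54 0 0 -1;-4.6 54 0 0 -1' && python3 -m creep '2.1 -27 0 0 -1;4.2 -49 0 0 -1;4.6 -54 0 0 -1;4.6 -54 0 0 -1';  python3 red.py g7.png; python3 -m creep '-0.8 10 0 0 -1;-1.6 20 0 0 -1;-2 25 0 0 -1;-2 25 0 0 -1'; python3 -m creep '0 0 0 0 0;0 0 0 0 1;0 0 0 0 1;0 0 0 0 1;0 0 0 0 1'
```

```text
t: 10.0
eef_pos: [0.5036, -0.1703, 0.0999]
tool_rot: [0.999, 0.043, -0.0, -0.001]
wrist_force: [1.2, 3.5, 3.3]
grip_width: 0.0151
grip_force: 60.4
t: 10.4
eef_pos: [0.499, -0.1166, 0.1]
tool_rot: [0.999, 0.045, -0.0, 0.001]
wrist_force: [-1.3, -6.5, 0.8]
grip_width: 0.0151
grip_force: 59.9
t: 10.8
eef_pos: [0.5036, -0.1703, 0.0999]
tool_rot: [0.999, 0.043, -0.0, -0.001]
wrist_force: [1.0, 4.8, 3.0]
grip_width: 0.0153
grip_force: 60.5
[22] [[372.3, 276.7]]
t: 11.25
eef_pos: [0.5013, -0.144, 0.0999]
tool_rot: [0.999, 0.045, -0.0, -0.0]
wrist_force: [-0.8, 0.6, 0.1]
grip_width: 0.0149
grip_force: 60.0
t: 11.75
eef_pos: [0.5016, -0.1456, 0.1]
tool_rot: [0.999, 0.044, -0.0, 0.0]
wrist_force: [-0.0, -0.8, -0.0]
grip_width: 0.085
grip_force: 0.0
```

```bash
python3 -m creep '0 0 50 0 1;0 0 95 0 1;-25 -40 100 0 1;-55 -75 100 0 1;-85 -110 100 0 1' && python3 -m creep '-35 -35 0 0 1;-70 -70 0 0 1;-105 -100 0 0 1;-105 -100 0 0 1' ; python3 - <<'E'
from h import *
a=snap('side');b=snap('top')
A=cv2.resize(b[170:260,315:465],(800,480),interpolation=3)
B=cv2.resize(a[220:370,300:450],(480,480),interpolation=3)
cv2.imwrite('pics/g8.png',cv2.resize(np.hstack([A,B]),(800,300),interpolation=cv2.INTER_AREA)[:,:,::-1])
cv2.imwrite('pics/g8t.png',A[:,:,::-1])
for n,im in [('top',b),('side',a)]:
  hs=cv2.cvtColor(im,cv2.COLOR_RGB2HSV);g=cv2.inRange(hs,(0,110,70),(10,255,255))|cv2.inRange(hs,(170,110,70),(180,255,255));g[:170]=0;g[:,:315]=0;g[:,465:]=0
  k,l,s,c=cv2.connectedComponentsWithStats(g);print(n,s[1:,4],c[1:].round(1).tolist(),[onz(n,((x+.5)/640,(y+.5)/400),.0145)[:2].round(3).tolist() for x,y in c[1:]])
E
```

```text
t: 12.25
eef_pos: [0.4158, -0.2564, 0.2006]
tool_rot: [0.999, 0.044, 0.0, 0.001]
wrist_force: [0.3, -0.7, -0.4]
grip_width: 0.0854
grip_force: 0.0
t: 12.65
eef_pos: [0.3079, -0.3588, 0.2]
tool_rot: [0.999, 0.041, -0.001, 0.001]
wrist_force: [-0.8, 0.1, -0.2]
grip_width: 0.0851
grip_force: 0.0
top [1 2] [[385.0, 220.0], [315.0, 266.5]] [[0.493, -0.139], [0.389, 0.01]]
side [44] [[370.7, 171.0]] [[0.699, -0.012]]
```

View pics/g8t.png

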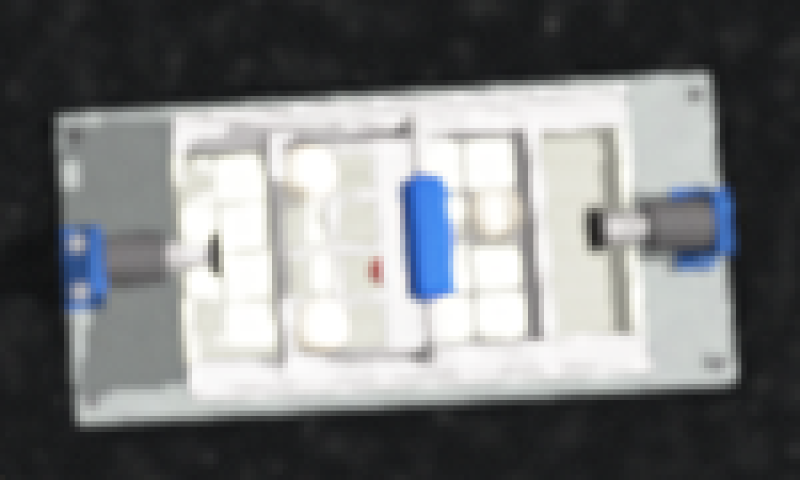

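All three white balls sit in openings at crop (312,168), (325,322) and (495,213). One red shows through an opening at (376,268), in the pan, and none lies on the strip. I'll regrasp, shake again, and count pan reds from several sieve positions.

```bash
python3 -m creep '35 35 0 0 1;70 70 0 0 1;105 105 0 0 1;140 145 0 0 1;170 180 0 0 1' && python3 -m creep '25 33 0 0 1;25 33 0 0 1;25 33 -45 0 1;25 33 -90 0 1;25 33 -100 0 1' && python3 - <<'E'
from h import *
a=get_image('side');hs=cv2.cvtColor(a,cv2.COLOR_RGB2HSV)
print(monitor.get_state()['eef_pos'])
E
```

```text
t: 13.25
eef_pos: [0.4834, -0.172, 0.2001]
tool_rot: [0.999, 0.045, 0.0, -0.0]
wrist_force: [0.1, -0.3, 0.3]
grip_width: 0.0856
grip_force: 0.0
t: 13.75
eef_pos: [0.5039, -0.14, 0.0959]
tool_rot: [0.999, 0.045, -0.004, -0.002]
wrist_force: [-1.4, 0.6, 0.6]
grip_width: 0.0852
grip_force: 0.0
[ 0.50457927 -0.14056073  0.09667818]
```

```bash
python3 -m creep '0 0 0 0 1;0 0 0 0 1'
```

```text
t: 14.0
eef_pos: [0.508, -0.1428, 0.1021]
tool_rot: [0.999, 0.044, 0.002, 0.001]
wrist_force: [0.9, 0.2, 0.0]
grip_width: 0.0852
grip_force: 0.0
```

```bash
python3 -m creep '-5 -2.5 -1 0 1;-5 -2.5 -1 0 1;-5 -2.5 -1 0 1'
```

```text
t: 14.3
eef_pos: [0.5018, -0.1452, 0.0998]
tool_rot: [0.999, 0.044, 0.001, 0.0]
wrist_force: [1.5, 0.9, 0.0]
grip_width: 0.0854
grip_force: 0.0
```

Good. Close and make strokes: to the right end (25.5 mm), then left and right, counting reds at stops.

```bash
cat > cnt.py <<'E'
from h import *
S=np.array([.5026,-.1473]);w=np.radians(5);M=np.array([[np.cos(w),np.sin(w)],[-np.sin(w),np.cos(w)]])
for n in ['side','top']:
  im=get_image(n)
  hs=cv2.cvtColor(im,cv2.COLOR_RGB2HSV);g=cv2.inRange(hs,(0,80,50),(12,255,255))|cv2.inRange(hs,(168,80,50),(180,255,255))
  if n=='side': g[:225]=0;g[:,:300]=0;g[:,440:]=0
  else: g[:175]=0;g[255:]=0;g[:,:335]=0;g[:,455:]=0
  k,l,s,c=cv2.connectedComponentsWithStats(g)
  print(n,[(int(s[i,4]),c[i].round(1).tolist(),(1000*(M@(onz(n,((c[i][0]+.5)/640,(c[i][1]+.5)/400),.0145)[:2]-S))).round().tolist()) for i in range(1,k) if s[i,4]>=2])
E
python3 -m creep '0 0 0 0 -0.3;0 0 0 0 -0.6;0 0 0 0 -1;0 0 0 0 -1;0 0 0 0 -1' 60; python3 cnt.py; python3 -m creep '1 -12 0 0 -1;2 -22 0 0 -1;2.2 -25 0 0 -1;2.2 -25 0 0 -1'; python3 cnt.py;
```

```text
t: 14.8
eef_pos: [0.5017, -0.1449, 0.099]
tool_rot: [0.999, 0.044, -0.0, 0.0]
wrist_force: [0.3, -0.5, -3.7]
grip_width: 0.0154
grip_force: 58.4
side [(5, [378.6, 268.2], [29.0, -5.0]), (14, [373.5, 277.5], [8.0, -6.0])]
top []
t: 15.3
eef_pos: [0.504, -0.1702, 0.099]
tool_rot: [0.999, 0.043, 0.0, -0.0]
wrist_force: [0.6, 4.6, 1.9]
grip_width: 0.0151
grip_force: 59.2
side [(28, [372.4, 276.6], [8.0, -4.0]), (2, [364.0, 282.5], [-10.0, 3.0])]
top [(13, [391.8, 202.0], [29.0, -9.0]), (10, [386.5, 221.0], [-11.0, 6.0])]
```

```bash
python3 -m creep '-2.1 27 0 0 -1;-4.2 49 0 0 -1;-4.6 54 0 0 -1;-4.6 54 0 0 -1'; python3 cnt.py; python3 -m creep '0.9 -10 0 0 -1;0.9 -10 0 0 -1'; python3 cnt.py;python3 -m creep '0.9 -10 0 0 -1;0.9 -10 0 0 -1'; python3 cnt.py
```

```text
t: 15.8
eef_pos: [0.4994, -0.1168, 0.0992]
tool_rot: [0.999, 0.045, 0.0, 0.001]
wrist_force: [-0.0, -6.1, -0.8]
grip_width: 0.0152
grip_force: 59.3
side [(30, [372.6, 276.4], [9.0, -4.0]), (16, [364.4, 281.1], [-7.0, 4.0])]
top []
t: 16.1
eef_pos: [0.5005, -0.1276, 0.099]
tool_rot: [0.999, 0.043, 0.0, 0.0]
wrist_force: [0.6, -0.5, 1.7]
grip_width: 0.0154
grip_force: 59.5
side [(5, [376.4, 265.8], [31.0, 1.0]), (25, [372.7, 276.5], [9.0, -4.0]), (5, [365.2, 278.8], [-3.0, 5.0]), (11, [363.3, 281.9], [-10.0, 5.0])]
top []
t: 16.4
eef_pos: [0.5013, -0.137, 0.099]
tool_rot: [0.999, 0.044, 0.0, 0.0]
wrist_force: [0.3, -1.8, 0.3]
grip_width: 0.0153
grip_force: 59.5
side [(17, [378.1, 266.9], [31.0, -3.0]), (26, [372.5, 276.5], [8.0, -4.0]), (4, [364.0, 282.8], [-11.0, 3.0])]
top []
```

Three reds are firmly in the pan: station (8,-4), (-11,5) and (29,-6) mm. The fourth is likely near x ≈ -29, hidden from the side camera by the near wall. I'll park the sieve at the right, short of contact, release, and look from above.

```bash
python3 -m creep '1 -12 0 0 -1;1.8 -20 0 0 -1;2.1 -23 0 0 -1;2.1 -23 0 0 -1' && python3 -m creep '0 0 0 0 0;0 0 0 0 1;0 0 0 0 1;0 0 0 0 1;0 0 45 0 1' && python3 -m creep '0 0 45 0 1;-25 -35 50 0 1;-60 -75 50 0 1;-95 -110 50 0 1;-130 -145 50 0 1' && python3 -m creep '-30 -30 0 0 1;-60 -60 0 0 1;-60 -60 0 0 1';python3 cnt.py; python3 - <<'E'
from h import *
b=snap('top')
cv2.imwrite('pics/g9.png',cv2.resize(b[170:260,315:465],(800,480),interpolation=3)[:,:,::-1])
E
```

```text
t: 16.9
eef_pos: [0.5033, -0.1598, 0.099]
tool_rot: [0.999, 0.043, 0.0, 0.0]
wrist_force: [-0.8, -1.2, 0.4]
grip_width: 0.0153
grip_force: 59.5
t: 17.4
eef_pos: [0.5, -0.1573, 0.1396]
tool_rot: [0.999, 0.044, -0.005, -0.003]
wrist_force: [1.0, -0.4, 0.5]
grip_width: 0.085
grip_force: 0.0
t: 17.9
eef_pos: [0.3734, -0.3032, 0.1943]
tool_rot: [0.999, 0.044, 0.0, 0.0]
wrist_force: [0.6, -0.5, -0.1]
grip_width: 0.0858
grip_force: 0.0
t: 18.2
eef_pos: [0.3117, -0.3655, 0.1941]
tool_rot: [0.999, 0.041, -0.0, 0.001]
wrist_force: [0.5, 0.5, -0.2]
grip_width: 0.0854
grip_force: 0.0
side []
top [(22, [389.1, 201.9], [30.0, -3.0]), (18, [390.1, 212.1], [8.0, -3.0]), (17, [387.6, 220.1], [-9.0, 4.0]), (15, [392.2, 229.9], [-31.0, -5.0])]
```

All four reds show in the pan in a row at x = 30, 8, -9 and -31 mm. The fourth was invisible with the sieve at mid-position, so it lies beneath it. I'll regrasp.

```bash
python3 -m creep '35 37 0 0 1;70 75 0 0 1;105 112 0 0 1;140 150 0 0 1;170 182 0 0 1' && python3 -m creep '16 17 0 0 1;21.5 23.5 0 0 1;21.5 23.5 0 0 1;21.5 23.5 -45 0 1;21.5 23.5 -80 0 1' && python3 -m creep '0 0 -12 0 1;0 0 -15 0 1;0 0 -15 0 1;0 0 -15 0 1'
```

```text
t: 18.85
eef_pos: [0.4864, -0.1768, 0.1942]
tool_rot: [0.999, 0.045, 0.0, 0.0]
wrist_force: [0.7, -1.0, -0.5]
grip_width: 0.0853
grip_force: 0.0
t: 19.35
eef_pos: [0.5055, -0.1575, 0.1133]
tool_rot: [0.999, 0.044, 0.0, 0.001]
wrist_force: [0.3, 0.8, -0.3]
grip_width: 0.0856
grip_force: 0.0
t: 19.75
eef_pos: [0.5071, -0.1577, 0.1007]
tool_rot: [0.999, 0.044, 0.001, 0.001]
wrist_force: [-0.5, 0.8, -0.0]
grip_width: 0.0855
grip_force: 0.0
```

```bash
python3 -m creep '-3.5 -2 -1 0 1;-3.5 -2 -1 0 1' && python3 -m creep '0 0 0 0 -0.3;0 0 0 0 -0.6;0 0 0 0 -1;0 0 0 0 -1;0 0 0 0 -1' 90 && python3 -m creep '-0.7 8 0 0 -1;-1.3 15 0 0 -1;-1.3 15 0 0 -1' && python3 -m creep '0 0 3 0 -1;0 0 8 0 -1;0 0 16 0 -1;0 0 24 0 -1;0 0 30 0 -1'; python3 - <<'E'
from bench import monitor
s=monitor.get_state();print(s['wrist_force'],s['moment'],s['eef_pos'])
E
```

```text
t: 19.95
eef_pos: [0.5026, -0.1593, 0.0988]
tool_rot: [0.999, 0.044, 0.001, 0.0]
wrist_force: [-0.2, -0.5, -0.1]
grip_width: 0.0852
grip_force: 0.0
t: 20.45
eef_pos: [0.5028, -0.1589, 0.0981]
tool_rot: [0.999, 0.044, 0.0, 0.0]
wrist_force: [0.8, -0.1, -2.0]
grip_width: 0.0149
grip_force: 87.6
t: 20.75
eef_pos: [0.5012, -0.1426, 0.0981]
tool_rot: [0.999, 0.044, -0.0, -0.0]
wrist_force: [-0.4, 1.4, 2.4]
grip_width: 0.0147
grip_force: 88.3
t: 21.25
eef_pos: [0.5016, -0.1441, 0.129]
tool_rot: [0.999, 0.044, 0.0, 0.0]
wrist_force: [-0.2, 0.1, -4.2]
grip_width: 0.0144
grip_force: 87.8
[-0.19365883  0.06710363 -4.22767671] [-0.01372768  0.01575206 -0.01336462] [ 0.50164903 -0.14411526  0.12903346]
```

Lifted at about 4.2 N. Raise more and travel to above the holder, squaring the yaw.

```bash
python3 -m creep '0 0 12 0 -1;0 5 26 0 -1;0 15 38 0 -1;-1 30 42 -0.01 -1;-1 50 42 -0.02 -1' && python3 -m creep '-1 28 0 -0.015 -1;-2 58 0 -0.03 -1;-3 90 0 -0.045 -1;-3 122 0 -0.06 -1;-4 154 0 -0.065 -1' && python3 -m creep '-1 30 0 0 -1;-1 54 0 0 -1;-1 70 0 0 -1;-1 77 0 0 -1;-1 79 0 0 -1' && python3 cnt.py; python3 - <<'E'
from h import *
a=snap('side');b=snap('top')
A=b[150:270,170:330]; B=a[140:260,200:360]
cv2.imwrite('pics/p1.png',cv2.resize(np.hstack([A,B]),(800,300),interpolation=3)[:,:,::-1])
print(monitor.get_state()['eef_pos'],monitor.get_state()['tool_rot'])
E
```

```text
t: 21.75
eef_pos: [0.5008, -0.0935, 0.1716]
tool_rot: [0.999, 0.033, 0.001, 0.0]
wrist_force: [0.0, 0.6, -5.2]
grip_width: 0.0149
grip_force: 87.9
t: 22.25
eef_pos: [0.4961, 0.0618, 0.1708]
tool_rot: [1.0, 0.001, 0.0, -0.0]
wrist_force: [0.1, -0.1, -3.8]
grip_width: 0.0148
grip_force: 88.0
t: 22.75
eef_pos: [0.4952, 0.1399, 0.1704]
tool_rot: [1.0, 0.002, 0.0, 0.0]
wrist_force: [-0.1, -1.2, -4.6]
grip_width: 0.0146
grip_force: 88.1
side [(29, [378.4, 266.3], [32.0, -2.0]), (31, [372.6, 276.3], [9.0, -4.0]), (31, [363.5, 280.4], [-7.0, 6.0]), (10, [364.1, 291.9], [-26.0, -6.0])]
top [(18, [389.0, 201.7], [30.0, -3.0]), (20, [390.5, 212.5], [7.0, -4.0]), (16, [386.7, 220.1], [-9.0, 6.0]), (21, [392.8, 229.9], [-31.0, -6.0])]
[0.49541666 0.13840268 0.1701114 ] [ 9.99999463e-01  1.01831092e-03 -1.40314407e-05  1.90547800e-04]
```

View pics/p1.png

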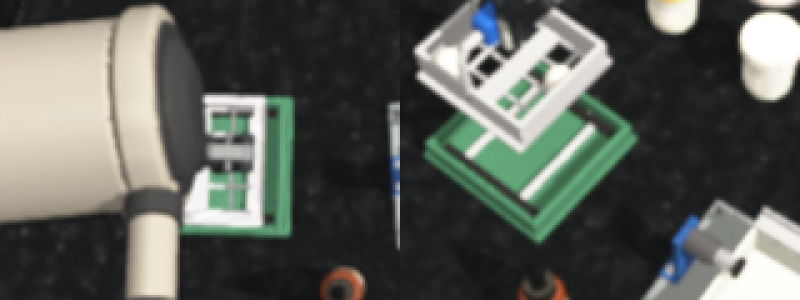

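The counts confirm all four reds in the pan. The view shows the sieve level above the holder, with sieve right edge ≈ crop x 266 and rim right edge ≈ 292 in the top view. I'll lower to just above the rim and compare edges numerically.

```bash
python3 -m creep '0 0 -20 0 -1;0 0 -42 0 -1;0 0 -64 0 -1;0 0 -80 0 -1;0 0 -87 0 -1' && python3 -m creep '0 0 0 0 -1;0 0 0 0 -1'; python3 - <<'E'
from h import *
s=monitor.get_state();print(s['eef_pos'],s['tool_rot'],s['wrist_force'])
b=get_image('top').astype(int);a=get_image('side')
cv2.imwrite('pics/p2t.png',b[:,:,::-1].astype(np.uint8));cv2.imwrite('pics/p2s.png',a[:,:,::-1])
def prof(p): # G minus R: green>0, white~0
    return (p[:,1]-p[:,0]).tolist(), p.sum(1).tolist()
for c in (258,264,270): print('col',c,'rows184-196',prof(b[184:196,c])[0],prof(b[184:196,c])[1],'rows 234-250',*prof(b[234:250,c]))
for r0 in (196,200,232): print('row',r0,'cols264-294',*prof(b[r0,264:294]))
E
```

```text
t: 23.45
eef_pos: [0.4947, 0.1382, 0.0816]
tool_rot: [1.0, 0.001, -0.001, 0.0]
wrist_force: [-0.1, -0.1, -4.0]
grip_width: 0.0146
grip_force: 88.1
t: 23.65
eef_pos: [0.496, 0.1389, 0.0837]
tool_rot: [1.0, 0.001, 0.001, -0.0]
wrist_force: [0.1, -0.2, -3.7]
grip_width: 0.0148
grip_force: 88.1
[0.49596384 0.13887709 0.08369661] [ 9.99999209e-01  1.13855801e-03  5.33714530e-04 -6.80710139e-06] [ 0.07244463 -0.17901536 -3.70522596]
col 258 rows184-196 [-1, -2, -1, -1, -2, -1, -2, -2, -1, -1, -1, -1] [213, 214, 216, 216, 214, 215, 215, 218, 219, 216, 219, 219] rows 234-250 [-1, -2, -2, -3, -3, 15, 50, 65, 56, 37, 14, 2, 0, 1, 0, 1] [711, 721, 728, 736, 727, 602, 439, 381, 335, 242, 151, 120, 115, 110, 103, 100]
col 264 rows184-196 [1, 1, 0, 7, 33, 59, 62, 34, 6, -2, -4, -3] [152, 140, 100, 106, 213, 341, 367, 407, 568, 693, 711, 616] rows 234-250 [1, -3, -2, -2, -3, 14, 51, 66, 59, 42, 22, 5, 0, 0, 2, 2] [658, 732, 737, 740, 733, 616, 449, 384, 341, 261, 159, 95, 77, 77, 82, 91]
col 270 rows184-196 [0, 1, -1, 5, 32, 59, 64, 43, 10, -1, -2, -3] [79, 84, 78, 95, 212, 351, 377, 366, 515, 697,
[... 299 characters left out ...]
 [559, 590, 564, 517, 499, 504, 501, 496, 497, 502, 513, 527, 563, 676, 740, 735, 637, 439, 364, 384, 375, 372, 345, 212, 97, 82, 96, 90, 88, 87]
row 200 cols264-294 [32, 43, 44, 37, 17, 0, -4, -2, 7, 37, 58, 50, 29, 6, -3, -4, 0, 24, 58, 65, 60, 61, 60, 34, 5, -2, 0, 1, 0, 1] [232, 248, 247, 275, 387, 502, 541, 601, 610, 490, 354, 275, 321, 551, 717, 707, 594, 439, 379, 385, 358, 366, 352, 222, 98, 80, 83, 81, 82, 81]
row 232 cols264-294 [39, 42, 37, 18, 1, -4, -2, 9, 39, 58, 49, 31, 8, -2, -3, -1, 21, 55, 65, 63, 62, 59, 34, 5, -1, 0, 1, 2, 1, 1] [308, 289, 293, 388, 500, 540, 578, 568, 469, 367, 292, 320, 533, 702, 701, 589, 423, 363, 384, 372, 373, 347, 217, 97, 78, 85, 90, 97, 107, 121]
```

```bash
python3 - <<'E'
from h import *
P=lambda c,r,z: onz('top',(c/640,r/400),z)[:2]*1000
for c,rb in ((264.5,191.6),(270.5,191.9)):
    print('sieve x mid',(P(c,rb,.0624)+P(c,240.0,.0624))/2,P(c,rb,.0624)-P(c,240,.0624),'rim x mid',(P(c,188.5,.024)+P(c,243.95,.024))/2,P(c,188.5,.024)-P(c,243.95,.024))
for r0,cs,cr in ((196.5,281.85,287.5),(232.5,280.85,286.5)):
    print('sieve y ctr',P(cs,r0,.0324)[1]+51,'or top',P(cs,r0,.0624)[1]+51,'holder y',P(cr,r0,0)[1]+63,'rim top',P(cr,r0,.024)[1]+63)
E
```

```text
sieve x mid [495.6361563  117.27911857] [100.5950416    3.43802637] rim x mid [496.39235235 123.30147624] [120.17379007   4.10716724]
sieve x mid [495.60428467 104.74625858] [99.92150462  3.30031514] rim x mid [496.68743388 110.24271961] [120.12056579   3.9674715 ]
sieve y ctr 136.89036336008303 or top 133.33413208499456 holder y 140.10414667057915 rim top 137.5756863873554
sieve y ctr 136.65119448985598 or top 133.1027198858327 holder y 139.9418402278988 rim top 137.41744854544038
```

```bash
python3 - <<'E'
from h import *
P=lambda n,c,r,z: onz(n,(c/640,r/400),z)[:2]*1000
t=cv2.imread('pics/t0.png')[:,:,::-1].astype(int)
for r0 in (195,205,225,235):
    d=(t[r0,220:295,1]-t[r0,220:295,0]); i=np.nonzero(d>31)[0]; a,b=i[0],i[-1]
    L=220+a-(d[a]-31)/(d[a]-d[a-1])+.5; R=220+b+(d[b]-31)/(d[b]-d[b+1])+.5
    print(r0,round(L,2),round(R,2),'yL-63',P('top',L,r0+.5,.024)[1]-63,'yR+63 z0',P('top',R,r0+.5,0)[1]+63,'z24',P('top',R,r0+.5,.024)[1]+63, d[b-6:b+3],t[r0,220+b-6:220+b+3].sum(1))
# side camera: sieve/holder nearest corners predicted
for nm,X in (('rim corner -x-y',(.4961-.061,.139-.063,.024)),('rim +x-y',(.4961+.061,.139-.063,.024)),('sieve bottom -x-y',(.496-.05,.1389-.051,.0324)),('sieve top -x-y',(.496-.05,.1389-.051,.0624)),('sieve top +x-y',(.496+.05,.1389-.051,.0624))): print(nm,np.round(px('side',X),1))
im=cv2.imread('pics/p2s.png')[150:245,205:325]
im=cv2.resize(im,(720,570),interpolation=3)
cv2.imwrite('pics/p2v.png',im)
E
```

```text
195 229.91 287.57 yL-63 137.66268011141813 yR+63 z0 140.01115842463946 z24 137.4850291151118 [42 59 64 61 62 58 33  5 -1] [258 351 393 377 378 349 216 100  90]
205 229.42 287.39 yL-63 137.84712277146386 yR+63 z0 139.75363369251437 z24 137.23395985884406 [43 49 62 66 62 62 55 28  3] [260 298 376 400 370 376 330 194 104]
225 228.87 286.57 yL-63 137.2627410758094 yR+63 z0 140.2406588005511 z24 137.70877651295515 [46 57 65 65 64 58 33  6  0] [282 339 392 395 382 344 225 119  97]
235 228.31 286.57 yL-63 137.60383129693378 yR+63 z0 139.59068733503688 z24 137.07509814313306 [48 60 64 60 61 57 33  4  0] [285 362 388 361 368 347 209  87  74]
rim corner -x-y [254.3 234.3]
rim +x-y [295.3 191.8]
sieve bottom -x-y [253.  224.9]
sieve top -x-y [251.3 217.6]
sieve top +x-y [286.3 182.2]
```

View pics/p2v.png

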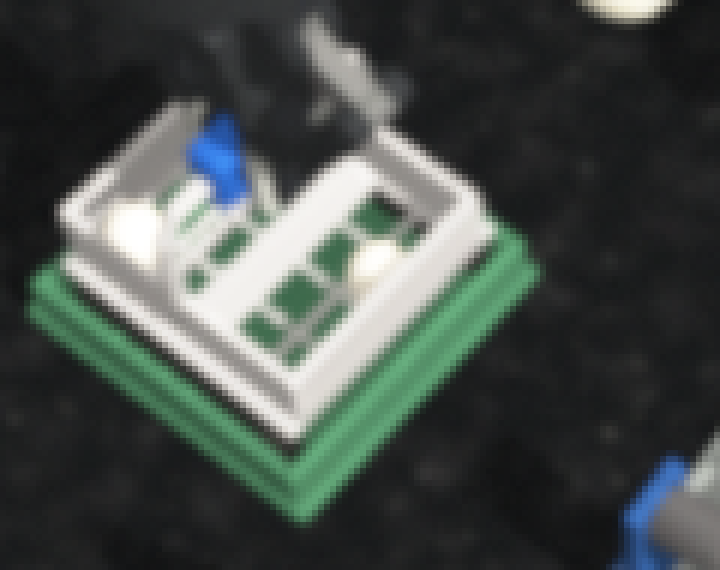

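The side view shows the sieve level over the holder, all white balls aboard. Its lower corner is at full-frame (254.2,223.3), the holder's bottom corner at (255.3,237), the right corner of the sieve base at (287.3,189), and the holder's right corner at (295,195). I'll compare these with the predictions.

```bash
python3 - <<'E'
from h import *
f=lambda c,r,z: (onz('side',(c/640,r/400),z)[:2]*1000).round(1)
print('sieve from corner base',f(254.2,223.3,.0324)+[50,51])
print('holder from bottom corner',f(255.3,237,0)+[61,63],' if z24:',f(255.3,237,.024)+[61,63])
print('holder from line bend',f(255.3,231.7,.024)+[61,63])
im=cv2.imread('pics/p2s.png')[:,:,::-1].astype(int)
# cut across -y faces at mid: sample along world y line at x=.50
for y in np.arange(.066,.100,.002):
    out=[]
    for z in (0.,.024,.0324):
        u,v=px('side',(.50,y,z)); p=cv2.getRectSubPix(im.astype(np.float32),(1,1),(u-.5,v-.5))[0,0]; out.append((round(float(p[1]-p[0])),round(float(p.sum()))))
    print(round(y*1000),out)
E
```

```text
sieve from corner base [499.9 139.5]
holder from bottom corner [500.  143.3]  if z24: [493.2 133.6]
holder from line bend [501.5 141.2]
66 [(3, 79), (5, 100), (37, 232)]
68 [(2, 82), (19, 156), (59, 339)]
70 [(2, 82), (44, 264), (65, 372)]
72 [(2, 80), (61, 349), (63, 357)]
74 [(2, 80), (65, 366), (60, 338)]
76 [(6, 97), (62, 346), (60, 341)]
78 [(24, 168), (59, 336), (65, 366)]
80 [(48, 279), (61, 349), (68, 390)]
82 [(63, 355), (66, 380), (64, 370)]
84 [(66, 367), (69, 395), (54, 313)]
86 [(62, 344), (63, 358), (40, 297)]
88 [(60, 337), (51, 305), (21, 405)]
90 [(63, 353), (35, 315), (4, 550)]
92 [(68, 383), (16, 442), (-3, 638)]
94 [(69, 389), (2, 579), (-5, 656)]
96 [(64, 357), (-4, 644), (-5, 655)]
98 [(52, 306), (-5, 656), (-3, 660)]
```

Side camera: sieve y ≈ 139.0 (matches the TCP), holder ≈ 141.3. Top camera gives +0.7 to +3.2. I'll shift by +0.8, +1.8 mm and descend gently watching forces.

```bash
python3 -m creep '0.8 1.8 0 0 -1;0.8 1.8 -3 0 -1;0.8 1.8 -6 0 -1;0.8 1.8 -6 0 -1' && python3 -m creep '0 0 -2 0 -1;0 0 -3 0 -1;0 0 -3 0 -1' && python3 -m creep '0 0 -2 0 -1;0 0 -2 0 -1' ; python3 - <<'E'
from bench import monitor
s=monitor.get_state();print(s['wrist_force'],s['moment'],s['eef_pos'])
E
```

```text
t: 24.15
eef_pos: [0.4958, 0.1409, 0.0765]
tool_rot: [1.0, 0.001, -0.001, 0.0]
wrist_force: [0.1, -0.3, -3.6]
grip_width: 0.0145
grip_force: 88.1
t: 24.45
eef_pos: [0.496, 0.1409, 0.0738]
tool_rot: [1.0, 0.001, -0.0, 0.0]
wrist_force: [0.8, 0.6, -3.8]
grip_width: 0.0147
grip_force: 88.1
t: 24.65
eef_pos: [0.496, 0.1409, 0.0718]
tool_rot: [1.0, 0.001, -0.0, 0.0]
wrist_force: [-0.7, 0.0, -4.7]
grip_width: 0.015
grip_force: 88.1
[-0.67502705  0.03089454 -4.65622429] [-0.03508187 -0.01003316  0.03125099] [0.49602711 0.14088846 0.07178561]
```

Inside the rim with no contact force. Continue down to the rest.

```bash
python3 -m creep '0 0 -2 0 -1;0 0 -3 0 -1;0 0 -3 0 -1' && python3 -m creep '0 0 -1 0 -1;0 0 -2 0 -1;0 0 -2 0 -1' && python3 -m creep '0 0 -1 0 -1;0 0 -1 0 -1;0 0 -1 0 -1'
```

```text
t: 24.95
eef_pos: [0.4961, 0.1409, 0.0688]
tool_rot: [1.0, 0.001, -0.0, 0.0]
wrist_force: [0.7, 0.2, -4.5]
grip_width: 0.0148
grip_force: 88.1
t: 25.25
eef_pos: [0.4961, 0.1409, 0.0669]
tool_rot: [1.0, 0.001, -0.0, 0.0]
wrist_force: [-0.3, -0.4, -4.1]
grip_width: 0.0145
grip_force: 88.1
t: 25.55
eef_pos: [0.4962, 0.1409, 0.066]
tool_rot: [1.0, 0.001, -0.0, 0.0]
wrist_force: [-0.7, -0.5, -3.9]
grip_width: 0.0152
grip_force: 88.1
```

```bash
python3 -m creep '0 0 -0.6 0 -1;0 0 -0.6 0 -1' && python3 -m creep '0 0 -0.5 0 -1;0 0 -0.5 0 -1' && python3 -m creep '0 0 -0.4 0 -1;0 0 -0.4 0 -1'
```

```text
t: 25.75
eef_pos: [0.4963, 0.1409, 0.0655]
tool_rot: [1.0, 0.001, 0.0, 0.0]
wrist_force: [-0.5, -0.2, -3.0]
grip_width: 0.0147
grip_force: 88.3
t: 25.95
eef_pos: [0.4963, 0.1409, 0.0651]
tool_rot: [1.0, 0.001, 0.0, 0.0]
wrist_force: [0.0, -0.6, -1.0]
grip_width: 0.0152
grip_force: 88.5
t: 26.15
eef_pos: [0.4963, 0.1409, 0.0647]
tool_rot: [1.0, 0.001, 0.0, 0.0]
wrist_force: [0.1, 0.4, -0.5]
grip_width: 0.0147
grip_force: 88.7
```

Weight has passed onto the rest at the expected height. Release, then back up.

```bash
python3 -m creep '0 0 0 0 -0.4;0 0 0 0 0;0 0 0 0 0.6;0 0 0 0 1;0 0 0 0 1' 20 && python3 -m creep '0 0 0 0 1;0 0 10 0 1;0 0 40 0 1;0 0 80 0 1;0 0 120 0 1' && python3 -m creep '-25 -10 10 0 1;-60 -20 20 0 1;-100 -30 30 0 1;-140 -40 30 0 1;-140 -40 30 0 1'; python3 cnt.py; python3 - <<'E'
from h import *
b=snap('top','f.png');a=snap('side','fs.png')
hs=cv2.cvtColor(b,cv2.COLOR_RGB2HSV);g=cv2.inRange(hs,(100,120,40),(125,255,255));g[:,:200]=0;g[:,310:]=0
k,l,s,c=cv2.connectedComponentsWithStats(g);i=1+np.argmax(s[1:,4]);print('bar top',s[i],onz('top',((c[i][0]+.5)/640,(c[i][1]+.5)/400),.09)[:2])
for n in ['side','top']: print(n,[((np.array(d['at'])*[640,400]).round(1).tolist(),onz(n,d['at'],.03)[:2].round(3).tolist(),round(d['conf'],2)) for d in nets.search_frame(n,'large0_center')])
g1=b.astype(int);
for r0 in (196,200,232): print((g1[r0,222:294,1]-g1[r0,222:294,0]).tolist())
for c0 in (240,270,278): print((g1[184:248,c0,1]-g1[184:248,c0,0]).tolist())
E
```

```text
t: 26.65
eef_pos: [0.4962, 0.1409, 0.0646]
tool_rot: [1.0, 0.001, 0.0, 0.0]
wrist_force: [-0.4, -0.7, -0.5]
grip_width: 0.0816
grip_force: 0.0
t: 27.15
eef_pos: [0.4958, 0.1409, 0.1864]
tool_rot: [1.0, 0.001, -0.0, 0.0]
wrist_force: [0.9, 0.5, 0.3]
grip_width: 0.0852
grip_force: 0.0
t: 27.65
eef_pos: [0.3516, 0.1004, 0.215]
tool_rot: [1.0, 0.001, -0.001, 0.0]
wrist_force: [0.5, 0.0, -0.1]
grip_width: 0.0853
grip_force: 0.0
side [(31, [378.5, 266.1], [33.0, -2.0]), (32, [372.7, 276.3], [9.0, -4.0]), (31, [363.5, 280.4], [-7.0, 6.0]), (11, [364.3, 291.9], [-25.0, -6.0])]
top [(18, [389.0, 201.7], [30.0, -3.0]), (20, [390.5, 212.5], [7.0, -4.0]), (16, [386.7, 220.1], [-9.0, 6.0]), (21, [392.8, 229.9], [-31.0, -6.0])]
bar top [247 203   9  23 173] [0.49699858 0.13989451]
side []
top [([238.6, 228.8], [0.467, 0.177], 0.38)]
[1, 1, 1, 0, 0, -1, 2, 16, 25, 14, 1, -2, -5, -3, -3, -4, -5, -7, -8, -7, -8, -6, -4, -3, -2, -2, -3, -3, -3, -2, -2, -2, -4, -3, -3, -2, -2, -2, -2, -2, -2, -2, -3, -2, -4, -4, -4, -4, -4, -4, -4, -3, -3, -3, -3, -2, -2, -2, -3, 20, 57, 65, 62, 61, 58, 33, 4, -1, 0, 0
[... 569 characters left out ...]
6, 3, -2, -4, -8, 0, 0, 0, 0, 0, 0, 0, -1, -3, -3, 17, 48, 60, 60, 60, 61, 54, 25, 10, 21, 47, 60, 61, 61, 62, 52, 15, -1, 0, 0, 0, 0, 0, 0, 0, 0, -5, -5, -2, -1, -2, 5, 31, 57, 61, 53, 33, 12, 1, 0, 1]
[1, 1, -1, 4, 32, 58, 64, 53, 20, -1, -3, -1, -4, -2, 0, -1, -1, -2, -2, -2, 0, -2, -5, -7, -4, -3, -3, -4, -4, -5, -9, -7, -5, -3, -2, -3, -4, -3, -1, -2, -3, -3, -3, -2, -3, -4, -3, -3, -3, -4, -4, -2, -2, -2, -3, 14, 48, 63, 57, 44, 24, 6, 0, 0]
[1, 0, 0, 4, 27, 54, 63, 54, 27, 6, -2, -2, -2, -2, -3, -3, -3, -2, -2, -2, -2, -3, -2, -2, -2, -2, -1, -2, -2, -2, -2, -2, -3, -2, -2, -3, -3, -2, -3, -2, -3, -3, -3, -3, -3, -3, -3, -4, -3, -3, -3, -4, -3, -4, -4, 8, 39, 60, 63, 57, 37, 11, 0, 0]
```

```bash
python3 - <<'E'
from bench import job
print(job.hand_in())
E
```

```text
the job is handed in; nothing more can be done
None
```

I handed the job in at about 28 s of the 54 s limit: all four red balls are in the pan and the sieve sits fully down in the green holder, released. The white balls rest on earlier evidence: I saw all three in the sieve before the lift, but only two, then one, in the views after it.

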